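Set the roll gap of a silversmith's wire-flattening mill

TASK

Set the roll gap of the wire-flattening mill, the blue frame with two steel rolls: turn the red wing screw on its top clockwise until it bottoms, then back it off by an eighth of a turn (45 degrees) and let go of it. Do not turn the black wing screw of the green drawplate clamp.

Things in the scene. Friction and masses are not known exactly. Their poses are not given: they have to be found in the camera images.
- mill: The mill, bolted to the table: blue two-post frame with two steel rolls on a base 130 x 120 mm, red wing screw on top. Origin: under its centre on the table, on the screw's axis; z up. On its top, at 164 mm, is a fixed dial, 76 mm across, with 8 ticks 45 degrees apart. Nothing stands higher than the wing (206 mm). A crank reaches 124 mm out along its +y, below 70 mm height.
- mill_screw (a joint): Angle of the mill's red wing screw about its vertical axis, rad: 0 bottomed (hard stop), growing as it is backed off (anticlockwise from above), up to 3.0. Starts at 1.05 to 1.45. Stiff (about 0.08 N m friction), stays where left, does not rise or sink. The white line on top of the wing, near one end, points at the dial's thick red tick when bottomed.
- mill_grip (a point): Centre of the red wing, half-way up, on the screw's vertical axis, 191 mm above the table. The wing is an upright flat bar 50 mm long, 14 mm thick, 30 mm high: pinch it across its thickness. Turns with the screw: x along the wing to the end with the white line, y across, z up. The wing's underside is 15 mm and the dial 27 mm below this point; between them only a 12 mm thick stem.
- clamp_pointer (a point): End (the one with the white line) of the black wing on the drawplate clamp, half-way up, 191 mm above the table; its x points outwards along the wing, the screw's axis lies 25 mm back along -x. The clamp is as big as the mill, with a green frame holding an upright steel plate with rows of holes; it may stand left or right of the mill. Its screw turns as easily and is not to be turned.
Not all that is in view belongs to the job. What is shaped like the mill but purple or yellow is not meant.

How it is judged:
By the outcome, as a careful person would: the job done as asked, in the order asked, and still so for the second after the job is handed in, with the robot touching nothing.
It also fails if it takes over 35 s, if anything falls off the work surface, if the arm or the gripper's body presses on something with over 40 N, if the wrist force passes 120 N, or if a joint passes its speed limit or range.

ROBOT

A 6-joint arm with a two-finger parallel gripper is mounted at the origin on the work surface. World frame = base frame: x ahead of the robot, y to its left, z up, the work surface at z = 0. Lengths are in mm, angles in rad, forces in N, time in s.
With the tool pointing down it reaches from about 300 to 775 mm from the base axis. Payload 14.6 kg.
Tool frame: the origin (TCP) lies between the finger pads; the fingertips stand 8 mm ahead of it and the grasp point (between the pads) lies 11 mm behind it; y points along the fingers, x is the direction in which the jaws open and shut, and the axes are right-handed (so a half turn about y gives the same grasp; the last joint's range is limited). The gripper opens to 94 mm and grips with 3 to 60 N. Pads are 16 mm wide; open, the fingers measure 119 mm over their backs; the gripper's body (75 mm by 177 mm) begins 78 mm behind the grasp point.
Start: joints at [1.098, 0.3, 1.521, -0, 1.321, -0.067], TCP at [217.111, 505.324, 213.446] pointing down, gripper open.
Joint ranges: [-3.03, 3.03], [-0.79, 2.21], [0.23, 2.52], [-1.04, 4.18], [0, 3.07], [-2.55, 2.55]. Speed limits (rad/s): [2.22, 2.22, 2.57, 3.14, 3.14, 3.14].

INTERFACE

Orientations are given as [roll, pitch, yaw] about the fixed x, y, z axes, in that order (R = Rz(yaw) Ry(pitch) Rx(roll)).
In Python, from cell import read_state, imaging, order gives the robot as it stands. The module is installed in compiled form; this text tells all that it offers.
- The arm moves only by the shell command python3 -m handwheel 'ROWS' [FORCE]. ROWS is JSON, a list that holds one entry, the list of rows, each a list of 7 numbers: the shift along the tool's x, y, z in mm, then the turn, a rotation vector about the tool's x, y, z in degrees, then the opening, from -1 (shut) to 1 (fully open), so that 0 is half open. A call has 1 to 5 rows; each row is the pose to reach, as a shift and turn from the pose measured when the call began, along the tool's axes at that moment; what a row does not reach only later rows make up. A row lasts 1/12 s, in which the tool goes at most 41.7 mm and 7.16 degrees, less where a joint would pass 70% of its speed; a pose out of reach is approached as far as the arm can. A call with a gripper value outside its range is refused whole. The fingers move at their own pace and stop on an object; FORCE is the grip in N (left out, the last holds). Time passes only in rows, so rows that repeat a pose let the fingers close. It gives the time, the measured TCP pose, the force and the opening at its end, in the units of the state.
- read_state(): the state, without advancing time (a new reading comes with each control period).
- imaging.camera(name): name is "scene" or "side" or "wrist"; returns (picture, depth): 384x512x3 uint8, red, green, blue; 384x512 float32, mm along the optical axis (not along the pixel's ray), 0 where there is no reading.
- imaging.get_calibration(name): a dict with "mtx" (3x3 intrinsics, pixels), "dist" ([k1, k2, p1, p2, k3] as OpenCV has them; the pictures are not rectified), "world_from_camera" (4x4, takes a point from camera to world coordinates); the wrist camera has in their place "hand_eye" (4x4, takes a point from camera to tool coordinates, whose origin is the TCP and whose axes are the tool frame's). Camera axes: x right, y down, z forward; pixel columns grow to the right and rows downward; lengths in mm; the calibration is good to about 2 mm. A picture is of the moment at which its call begins: read the wrist's pose just before it. get_calibration takes no time and is no camera call.
- order.sign_off(): hands the job in, once; it reports no verdict.
The state is a dict: "clock": time; "joints": joint angles; "qd": joint speeds; "effort": joint torques, N m; "eef_pos": TCP position; "eef_rot": TCP orientation; "wrist_force": force on the tool from outside, world axes, zero at the start; "moment": the same for the moment, N m; "finger_gap": finger opening in mm.
Only numpy, scipy, OpenCV 4.12 (cv2) and the standard library are available. Lean on these libraries where they do the work, as an engineer would, in place of code of your own. Each camera call takes 0.05 s, during which the arm holds its last target.

## Working session

There is one attempt and no reset: what is moved stays moved. The work goes in short steps, Python scripts to look and compute and a shell command to move; the robot and the scene stay as the last step left them, time stands still between calls to the robot, and variables do not carry over. Pictures are saved under pics/ and viewed, and the job is handed in when it is done.

```bash
mkdir -p pics; cat > h.py <<'E'
import numpy as np, cv2
from cell import read_state, imaging, order
from scipy.spatial.transform import Rotation as R
def T_tool(s):
    T=np.eye(4);T[:3,:3]=R.from_euler('xyz',s['eef_rot']).as_matrix();T[:3,3]=s['eef_pos'];return T
def shot(name,fn):
    s=read_state();p,d=imaging.camera(name);cv2.imwrite('pics/'+fn+'.png',p[:,:,::-1]);np.savez('pics/'+fn+'.npz',p=p,d=d,T=T_tool(s));return p,d,T_tool(s)
def cam(name,T=None):
    c=imaging.get_calibration(name)
    W=np.array(c['world_from_camera']) if 'world_from_camera' in c else T@np.array(c['hand_eye'])
    return np.array(c['mtx']),np.array(c['dist']),W
def onplane(name,px,z,T=None):
    K,D,W=cam(name,T)
    u=cv2.undistortPoints(np.array(px,float).reshape(-1,1,2),K,D).reshape(-1,2)
    r=np.c_[u,np.ones(len(u))]@W[:3,:3].T;o=W[:3,3]
    return o+r*((z-o[2])/r[:,2])[:,None]
E
python3 - <<'E'
from h import *
print({k:np.round(v,3) for k,v in read_state().items()})
for n in('scene','side','wrist'):
    shot(n,n+'0'); print(n,np.round(cam(n,T_tool(read_state()))[2],2).tolist())
E
```

```text
{'clock': np.float64(0.0), 'joints': array([ 1.098,  0.3  ,  1.522,  0.   ,  1.321, -0.067]), 'qd': array([ 0.001, -0.   ,  0.001, -0.002,  0.001, -0.001]), 'effort': array([ 0.0000e+00, -5.3181e+01, -3.5272e+01,  7.1000e-02,  2.5000e-02,
       -0.0000e+00]), 'eef_pos': array([216.999, 505.091, 212.878]), 'eef_rot': array([-1.571e+00,  1.000e-03,  1.165e+00]), 'wrist_force': array([ 0.123, -0.228,  0.227]), 'moment': array([ 0.013, -0.042, -0.046]), 'finger_gap': np.float64(93.54)}
scene [[-0.03, 0.57, -0.82, 1241.09], [1.0, 0.03, -0.02, 213.65], [0.01, -0.82, -0.57, 669.33], [0.0, 0.0, 0.0, 1.0]]
side [[-0.31, 0.81, -0.5, 1114.72], [0.95, 0.27, -0.15, 402.69], [0.01, -0.52, -0.85, 1351.38], [0.0, 0.0, 0.0, 1.0]]
wrist [[0.4, 0.88, 0.26, 139.52], [0.92, -0.38, -0.11, 538.12], [0.0, 0.28, -0.96, 383.66], [0.0, 0.0, 0.0, 1.0]]
```

View pics/scene0.png

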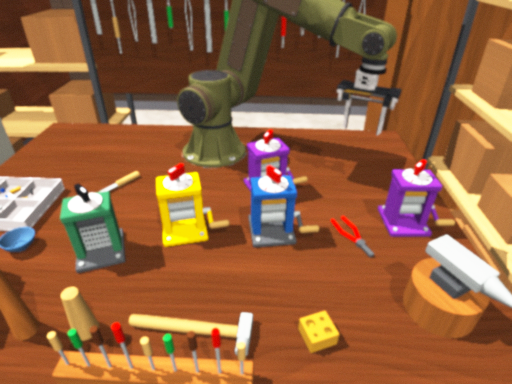

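View pics/side0.png

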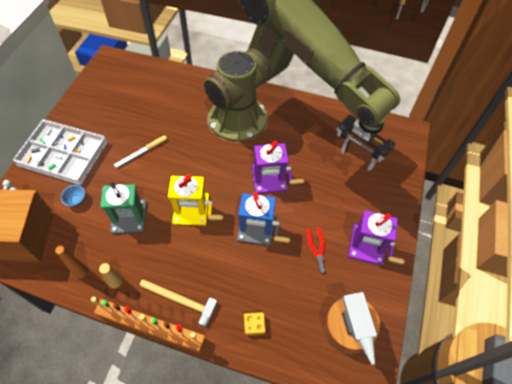

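View pics/wrist0.png

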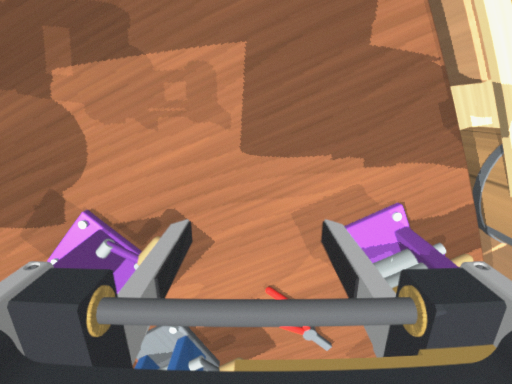

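Candidates for the mill in the scene view are purple (268,160), purple (412,195), yellow (182,205), blue (273,205) and the green clamp (92,225). Only the blue one fits the description. I'll check it in a close crop.

```bash
python3 - <<'E'
from h import *
a=np.load('pics/scene0.npz')['p'][150:250,235:335,::-1];b=np.load('pics/side0.npz')['p'][175:250,225:300,::-1]
cv2.imwrite('pics/crop0.png',np.hstack([cv2.resize(a,(400,400),interpolation=2),cv2.resize(b,(400,400),interpolation=2)]))
# dial positions by side view: white blobs and red blobs
for n in('scene','side'):
    p=np.load(f'pics/{n}0.npz')['p'].astype(int);hsv=cv2.cvtColor(p.astype(np.uint8),cv2.COLOR_RGB2HSV)
    red=(((hsv[...,0]<6)|(hsv[...,0]>174))&(hsv[...,1]>180)&(hsv[...,2]>120)).astype(np.uint8)
    white=((hsv[...,1]<40)&(hsv[...,2]>190)).astype(np.uint8)
    for nm,m,z in(('red',red,206),('white',white,164)):
        N,l,st,c=cv2.connectedComponentsWithStats(m)
        for i in range(1,N):
            if 25<st[i,4]<900 and c[i][1]>120: print(n,nm,st[i].tolist(),c[i].round(1),onplane(n,[c[i]],z)[0].round(1))
E
```

```text
scene red [263, 129, 11, 14, 66] [268.6 135.7] [277.2 216.  206. ]
scene red [415, 159, 12, 16, 86] [420.4 166.2] [432.7 618.4 206. ]
scene red [168, 163, 17, 17, 141] [177.2 170.9] [492.4 -10.9 206. ]
scene red [267, 166, 14, 16, 121] [272.7 173.8] [492.9 228.7 206. ]
scene red [331, 216, 30, 27, 305] [346.7 229.1] [695.9 378.1 206. ]
scene red [111, 322, 14, 22, 192] [117.3 332.2] [945.8   1.7 206. ]
scene red [211, 329, 10, 19, 137] [215.7 338.5] [948.1 147.3 206. ]
scene white [347, 115, 18, 15, 219] [355.4 121.6] [ 53.5 526.3 164. ]
scene white [124, 117, 7, 6, 28] [127.7 120.1] [  90.8 -285.5  164. ]
scene white [256, 139, 24, 13, 213] [267.5 145.5] [259.1 213.8 164. ]
scene white [402, 169, 30, 16, 297] [416.7 177.1] [419.7 623.8 164. ]
scene white [258, 173, 30, 20, 340] [271.7 184.1] [476.1 227.6 164. ]
scene white [163, 174, 29, 16, 300] [177.6 182.4] [481.3 -17.4 164. ]
scene white [100, 184, 17, 8, 56] [108.8 187.7] [ 514.8 -187.5  164. ]
scene white [68, 192, 34, 21, 455] [ 84.4 203.1] [ 582.5 -221.3  164. ]
scene white [401, 205, 18, 5, 77] [409.7 207.2] [558.6 560.3 16
[... 669 characters left out ...]

side white [260, 144, 22, 18, 244] [270.8 153.5] [253.  214.5 164. ]
side white [114, 147, 34, 20, 145] [130.3 156.5] [ 420.5 -252.7  164. ]
side white [174, 177, 23, 19, 252] [185.3 187.1] [477.  -18.1 164. ]
side white [3, 180, 5, 9, 33] [  4.9 183.4] [ 660.9 -625.1  164. ]
side white [106, 184, 24, 21, 341] [117.2 194.6] [ 575.9 -224.   164. ]
side white [245, 195, 24, 21, 324] [256.8 205.9] [470.5 231.1 164. ]
side white [368, 213, 24, 23, 327] [378.9 224.9] [414.8 625.1 164. ]
side white [199, 298, 17, 26, 208] [207.2 310.2] [841.4 199.  164. ]
side white [118, 333, 16, 23, 181] [125.7 343.8] [1002.8   18.1  164. ]
side white [104, 365, 21, 19, 213] [112.8 375.7] [1091.1   21.6  164. ]
```

View pics/crop0.png

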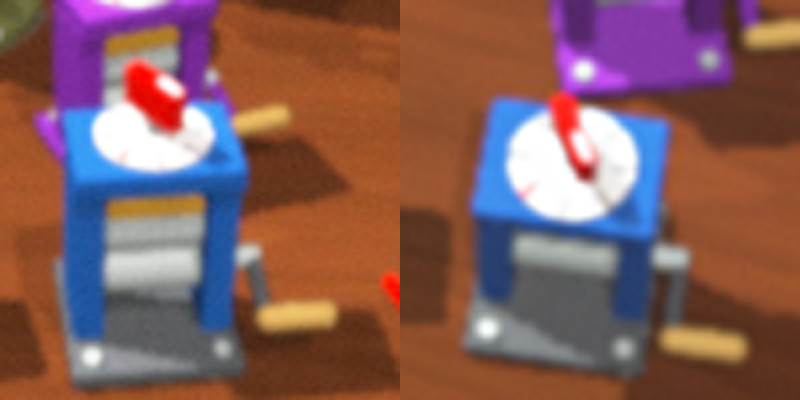

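The crop confirms the blue frame with two rolls and a red wing, with the white line at crop (585,160) and the thick red tick lower left at (525,193). I'll raise the arm and move above the mill at about (472,230), turning ccw on the way.

```bash
python3 -m handwheel '[[[0,-40,0,0,0,0,1],[-10,-75,-20,0,-7,0,1],[-25,-85,-55,0,-14,0,1],[-40,-85,-95,0,-21,0,1],[-56,-85,-130,0,-28,0,1]]]' 40; python3 -c "
from h import *
s=read_state();print(s['eef_pos'],s['eef_rot'],s['joints'])
T=T_tool(s);print((T[:3,:3].T@(np.array([472,230,290])-T[:3,3])).round(1))"
```

```text
clock: 0.57
eef_pos: [309.9, 407.5, 298.7]
eef_rot: [-1.571, -0.0, 1.635]
wrist_force: [0.4, 0.4, -0.6]
finger_gap: 93.9
[309.94264731 407.49252013 298.73428024] [-1.57128131e+00 -1.00068650e-04  1.63495251e+00] [ 8.49130173e-01  1.61252537e-01  1.49405453e+00 -2.72985566e-04
  1.48587178e+00 -7.85799214e-01]
[-187.5    8.8 -150.3]
```

```bash
python3 -m handwheel '[[[-32,0,-25,0,-7,0,1],[-64,0,-50,0,-13,0,1],[-96,0,-76,0,-19,0,1],[-128,0,-102,0,-25,0,1],[-160,0,-128,0,-25,0,1]]]'; python3 -m handwheel '[[[-20,0,-30,0,0,0,1],[-20,0,-30,0,0,0,1]]]';  python3 - <<'E'
from h import *
s=read_state();print(s['eef_pos'],s['eef_rot'],s['joints'])
shot('wrist','wrist1')
E
```

```text
clock: 0.98
eef_pos: [439.5, 264.6, 298.8]
eef_rot: [-1.571, -0.0, 2.079]
wrist_force: [0.4, 1.5, 0.2]
finger_gap: 94.1
clock: 1.15
eef_pos: [479.3, 259.2, 297.4]
eef_rot: [-1.57, 0.0, 2.075]
wrist_force: [-1.3, 0.4, -0.3]
finger_gap: 94.0
[479.32865183 259.18811651 297.40199386] [-1.56970187e+00  4.16980906e-04  2.07488029e+00] [ 4.28723319e-01  2.39481703e-01  1.40392530e+00 -4.99476358e-04
  1.49924562e+00 -1.64612077e+00]
```

View pics/wrist1.png

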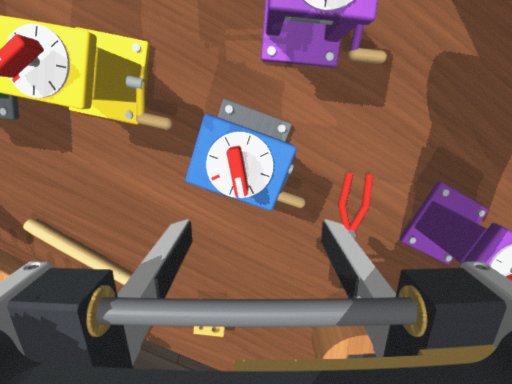

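The wrist view shows the blue mill's dial at (241,164), the wing from (234,150) to (240,197) with its white line at the lower end, and the red tick at (215,177).

```bash
cat > meas.py <<'E'
from h import *
import sys
def meas(fn,roi,dz=164.,wz=206.):
    f=np.load(f'pics/{fn}.npz');p=f['p'];T=f['T'];x0,y0,x1,y1=roi
    hsv=cv2.cvtColor(p,cv2.COLOR_RGB2HSV)
    M=np.zeros(p.shape[:2],bool);M[y0:y1,x0:x1]=1
    blue=(hsv[...,0]>98)&(hsv[...,0]<122)&(hsv[...,1]>120)&M
    red=((hsv[...,0]<7)|(hsv[...,0]>172))&(hsv[...,1]>150)&(hsv[...,2]>120)&M
    wh=(hsv[...,1]<60)&(hsv[...,2]>150)&M
    N,l,st,c=cv2.connectedComponentsWithStats(red.astype(np.uint8))
    for i in range(1,N):
        if st[i,4]>5: print('red',st[i].tolist(),c[i].round(1),'z164',onplane('wrist',[c[i]],164,T)[0].round(1))
    N,l,st,c=cv2.connectedComponentsWithStats(wh.astype(np.uint8))
    for i in range(1,N):
        if st[i,4]>8: print('wh',st[i].tolist(),c[i].round(1),'z164',onplane('wrist',[c[i]],164,T)[0].round(1),'z206',onplane('wrist',[c[i]],206,T)[0].round(1))
    dial=((red|wh)&M).astype(np.uint8)
    dial=cv2.morphologyEx(dial,cv2.MORPH_CLOSE,np.ones((7,7),np.uint8))
    cs,_=cv2.findContours(dial,cv2.RETR_EXTERNAL,cv2.CHAIN_APPROX_NONE);cc=max(cs,key=cv2.contourArea)
    h=cv2.convexHull(cc).reshape(-1,2);w=onplane('wrist',h,164,T)[:,:2].astype(np.float32)
    (a,b),r=cv2.minEnclosingCircle(w);e=cv2.fitEllipse(cc) ;print('dial circ',a,b,r,'ell',onplane('wrist',[e[0]],164,T)[0].round(1),e)
    s=p[y0:y1,x0:x1,::-1];k=min(800/s.shape[1],600/s.shape[0]);cv2.imwrite(f'pics/{fn}_c.png',cv2.resize(s,None,fx=k,fy=k,interpolation=cv2.INTER_CUBIC))
if __name__=='__main__': meas(sys.argv[1],[int(v) for v in sys.argv[2:6]])
E
python3 meas.py wrist1 190 120 290 206
```

```text
red [227, 147, 20, 50, 504] [236.4 167.2] z164 [469.6 229.  164. ]
red [212, 175, 7, 5, 17] [215. 177.] z164 [491.7 212.7 164. ]
wh [277, 124, 13, 9, 77] [282.2 127.4] z164 [406.  252.3 164. ] z206 [405.9 247.8 206. ]
wh [206, 132, 67, 66, 2732] [239.9 163.2] z164 [463.6 230.3 164. ] z206 [455.6 228.8 206. ]
wh [282, 134, 4, 4, 11] [283.5 135.5] z164 [412.9 258.  164. ] z206 [411.9 252.6 206. ]
dial circ 466.3297119140625 230.90110778808594 38.16304397583008 ell [465.2 230.3 164. ] ((239.1911163330078, 164.3988037109375), (64.98308563232422, 66.05596923828125), 110.41605377197266)
```

View pics/wrist1_c.png

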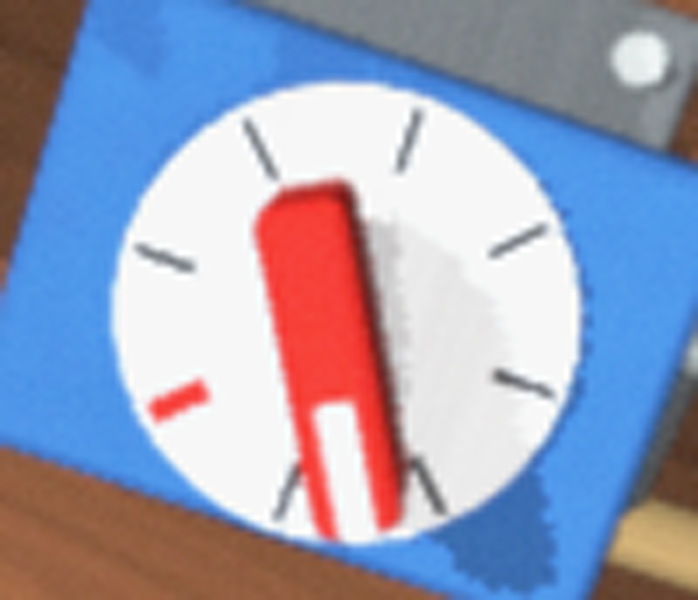

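```bash
python3 - <<'E'
from h import *
T=np.load('pics/wrist1.npz')['T']
q=lambda l:[(190+(a+.5)/6.98-.5,120+(b+.5)/6.98-.5) for a,b in l]
P=onplane('wrist',q([(333,405),(357,535),(306,190)]),206,T)[:,:2];print(P.round(1))
C=np.array([466.3,230.7])
for a,b in((0,1),(2,1),(2,0)): d=P[b]-P[a];print(np.degrees(np.arctan2(d[1],d[0])))
print('wing mid',(P[1]+P[2])/2)
t=onplane('wrist',q([(178,400)]),164,T)[0,:2]-C;print('tick',np.degrees(np.arctan2(t[1],t[0])),np.hypot(*t))
tk=[(262,150),(410,140),(519,241),(525,385),(430,488),(288,492),(165,258)]
w=onplane('wrist',q(tk),164,T)[:,:2]-C;print(np.degrees(np.arctan2(w[:,1],w[:,0])).round(1),np.hypot(*w.T).round(1))
s=read_state();print(np.degrees(s['eef_rot'][2]))
E
```

```text
[[469.6 233.3]
 [485.1 245.4]
 [444.4 215.8]]
37.96038185691072
36.011620959728546
34.76356764750848
wing mid [464.75405115 230.60778822]
tick -35.56634351451985 30.95822756724475
[-126.1 -171.4  143.5   98.6   54.4    9.7  -80.5] [30.4 31.  31.  31.3 31.6 30.9 30.8]
118.91586464011677
```

The wing points at 36° and the tick at -35.6°, so the screw is at about 1.25 rad, which fits the stated range. The axis is at (466,230.7). I'll align first and descend after that.

```bash
cat > go.py <<'E'
from h import *
import sys
x,y,z,yaw=map(float,sys.argv[1:5]);s=read_state();T=T_tool(s)
print('pos',s['eef_pos'].round(1) if hasattr(s['eef_pos'],'round') else s['eef_pos'],'yaw',np.degrees(s['eef_rot'][2]).round(2))
print('shift',(T[:3,:3].T@(np.array([x,y,z])-T[:3,3])).round(1),'ry',round(np.degrees(s['eef_rot'][2])-yaw,2),'F',np.round(s['wrist_force'],1),'M',np.round(s['moment'],2),'gap',s['finger_gap'],'t',s['clock'],'j6',s['joints'][5])
E
python3 -m handwheel '[[[-10,0,13,0,-3.5,0,1],[-18,15,25,0,-7,0,1],[-18,45,25,0,-7,0,1],[-18,45,25,0,-7,0,1]]]'; python3 go.py 466 230.7 182 126
```

```text
clock: 1.53
eef_pos: [461.9, 231.9, 248.5]
eef_rot: [-1.563, -0.002, 2.198]
wrist_force: [0.2, 0.5, -0.7]
finger_gap: 94.2
pos [461.9 231.9 248.5] yaw 125.92
shift [-3.5 66.4 -3.1] ry -0.08 F [ 0.2  0.5 -0.7] M [ 0.08  0.01 -0.01] gap 94.18614211154075 t 1.5333 j6 -1.8032223181900842
```

```bash
python3 -m handwheel '[[[-3.5,10,-3,0,0,0,1],[-3.5,25,-3,0,0,0,1],[-3.5,25,-3,0,0,0,1]]]'; python3 go.py 466 230.7 182 126; python3 -c "
from h import *
shot('wrist','wrist2')"
```

```text
clock: 1.78
eef_pos: [465.6, 231.0, 221.6]
eef_rot: [-1.56, -0.003, 2.198]
wrist_force: [-0.3, 0.3, -1.1]
finger_gap: 93.6
pos [465.6 231.  221.6] yaw 125.93
shift [-0.6 39.6 -0.6] ry -0.07 F [-0.3  0.3 -1.1] M [0.05 0.07 0.01] gap 93.63504328805436 t 1.7833 j6 -1.8078900841671672
```

View pics/wrist2.png

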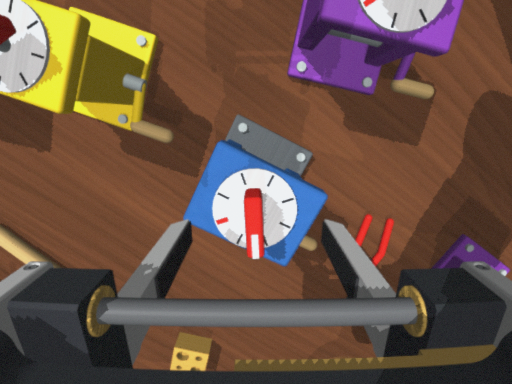

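The wing at column 253 sits centred between the fingers at 190 and 322, with its long axis along the image columns. I'll descend and grip.

```bash
python3 -m handwheel '[[[-0.5,15,-0.5,-0.6,0,0,1],[-0.5,30,-0.5,-0.6,0,0,1],[-0.5,39,-0.5,-0.6,0,0,1],[-0.5,39,-0.5,-0.6,0,0,1]]]'; python3 go.py 466 230.7 182 126; python3 -m handwheel '[[[0,0,0,0,0,0,-0.5],[0,0,0,0,0,0,-1],[0,0,0,0,0,0,-1],[0,0,0,0,0,0,-1],[0,0,0,0,0,0,-1]]]' 40; python3 go.py 466 230.7 182 126
```

```text
clock: 2.17
eef_pos: [466.0, 230.9, 183.3]
eef_rot: [-1.571, -0.003, 2.198]
wrist_force: [-0.8, 0.3, -0.7]
finger_gap: 94.3
pos [466.  230.9 183.3] yaw 125.94
shift [-0.2  1.3  0.1] ry -0.06 F [-0.8  0.3 -0.7] M [ 0.01 -0.03  0.05] gap 94.2559724976313 t 2.1667 j6 -1.810549020400075
clock: 2.58
eef_pos: [466.1, 231.0, 183.8]
eef_rot: [-1.571, -0.002, 2.198]
wrist_force: [-0.3, 0.5, 0.4]
finger_gap: 64.2
pos [466.1 231.  183.8] yaw 125.94
shift [-0.2  1.8  0.3] ry -0.06 F [-0.3  0.5  0.4] M [ 0.09  0.04 -0.05] gap 64.21849054237258 t 2.5833 j6 -1.8105304797253143
```

```bash
for i in 1 2; do python3 -m handwheel '[[[0,1,0,0,0,0,-1],[0,1,0,0,0,0,-1],[0,1,0,0,0,0,-1],[0,1,0,0,0,0,-1],[0,1,0,0,0,0,-1]]]' 40; done;  python3 go.py 466 230.7 182 126
```

```text
clock: 3.0
eef_pos: [466.2, 231.0, 182.8]
eef_rot: [-1.571, -0.002, 2.198]
wrist_force: [-0.5, 0.3, 0.3]
finger_gap: 31.0
clock: 3.42
eef_pos: [466.7, 229.8, 181.7]
eef_rot: [-1.57, -0.0, 2.198]
wrist_force: [4.2, -9.7, -1.3]
finger_gap: 13.8
pos [466.7 229.8 181.7] yaw 125.91
shift [ 1.2 -0.3  0. ] ry -0.09 F [ 4.2 -9.7 -1.3] M [-1.64 -0.85  0.07] gap 13.80256246606137 t 3.4167 j6 -1.8105612860284315
```

Gripped with a gap of 13.8 mm. The 10 N side load means the axis is a millimetre or two further along tool -x, so I'll relax that and start turning clockwise.

```bash
python3 -m handwheel '[[[-1,0,0,0,0,0,-1],[-1,0,0,0,0,0,-1],[-1,0,0,0,0,0,-1]]]' 50; python3 go.py 466 230.7 182 126;python3 -m handwheel '[[[0,0,0,0,5,0,-1],[0,0,0,0,10,0,-1],[0,0,0,0,15,0,-1],[0,0,0,0,20,0,-1],[0,0,0,0,20,0,-1]]]'; python3 go.py 466 230.7 182 126
```

```text
clock: 3.67
eef_pos: [466.8, 229.6, 181.6]
eef_rot: [-1.57, -0.002, 2.198]
wrist_force: [-4.3, 5.2, 1.5]
finger_gap: 13.8
pos [466.8 229.6 181.6] yaw 125.93
shift [ 1.4 -0.4 -0. ] ry -0.07 F [-4.3  5.2  1.5] M [0.96 0.73 0.06] gap 13.781920243958357 t 3.6667 j6 -1.812538619721087
clock: 4.08
eef_pos: [466.6, 230.1, 181.6]
eef_rot: [-1.57, -0.002, 1.845]
wrist_force: [-1.6, 4.1, -0.2]
finger_gap: 13.6
pos [466.6 230.1 181.6] yaw 105.71
shift [ 0.7 -0.3  0.4] ry -20.29 F [-1.6  4.1 -0.2] M [ 0.91  0.37 -0.1 ] gap 13.601517353062585 t 4.0833 j6 -1.459367405032637
```

```bash
python3 -m handwheel '[[[0,0,0,0,6,0,-1],[0,0,0,0,12,0,-1],[0,0,0,0,18,0,-1],[0,0,0,0,24,0,-1],[0,0,0,0,24,0,-1]]]'; python3 go.py 466.7 229.8 182 54;python3 -m handwheel '[[[0,0,0,0,6,0,-1],[0,0,0,0,12,0,-1],[0,0,0,0,18,0,-1],[0,0,0,0,18,0,-1]]]'; python3 go.py 466.7 229.8 182 54
```

```text
clock: 4.5
eef_pos: [466.5, 230.7, 181.7]
eef_rot: [-1.569, -0.003, 1.423]
wrist_force: [-1.3, 6.1, -0.0]
finger_gap: 13.8
pos [466.5 230.7 181.7] yaw 81.52
shift [-0.9 -0.4 -0.3] ry 27.52 F [-1.3  6.1 -0. ] M [ 1.11  0.01 -0.07] gap 13.826168253870376 t 4.5 j6 -1.0369933045719726
clock: 4.83
eef_pos: [466.7, 231.2, 181.7]
eef_rot: [-1.568, -0.003, 1.105]
wrist_force: [0.5, 4.8, -1.6]
finger_gap: 13.9
pos [466.7 231.2 181.7] yaw 63.33
shift [-1.2 -0.3 -0.7] ry 9.33 F [ 0.5  4.8 -1.6] M [ 0.75 -0.21 -0.02] gap 13.918821942083115 t 4.8333 j6 -0.719389478782993
```

Now small steps toward the stop, watching the moment.

```bash
python3 -m handwheel '[[[0,0,0,0,3,0,-1],[0,0,0,0,5,0,-1],[0,0,0,0,5,0,-1]]]'; python3 go.py 466.7 229.8 182 54;python3 -m handwheel '[[[0,0,0,0,2,0,-1],[0,0,0,0,3,0,-1],[0,0,0,0,3,0,-1]]]'; python3 go.py 466.7 229.8 182 54;python3 -m handwheel '[[[0,0,0,0,1,0,-1],[0,0,0,0,2,0,-1],[0,0,0,0,2,0,-1]]]'; python3 go.py 466.7 229.8 182 54
```

```text
clock: 5.08
eef_pos: [466.7, 231.3, 181.7]
eef_rot: [-1.568, -0.003, 1.019]
wrist_force: [-0.0, 3.2, -0.6]
finger_gap: 13.8
pos [466.7 231.3 181.7] yaw 58.41
shift [-1.3 -0.3 -0.8] ry 4.41 F [-0.   3.2 -0.6] M [ 0.35 -0.13 -0.03] gap 13.81958189755208 t 5.0833 j6 -0.6333485106715501
clock: 5.33
eef_pos: [466.8, 231.4, 181.7]
eef_rot: [-1.568, -0.003, 0.969]
wrist_force: [1.3, 2.5, 0.3]
finger_gap: 13.7
pos [466.8 231.4 181.7] yaw 55.49
shift [-1.3 -0.4 -0.8] ry 1.49 F [1.3 2.5 0.3] M [ 0.31 -0.1   0.02] gap 13.690137937341797 t 5.3333 j6 -0.582382662624399
clock: 5.58
eef_pos: [466.8, 231.4, 181.6]
eef_rot: [-1.568, -0.003, 0.933]
wrist_force: [0.6, 2.8, -0.7]
finger_gap: 13.5
pos [466.8 231.4 181.6] yaw 53.47
shift [-1.4 -0.4 -0.9] ry -0.53 F [ 0.6  2.8 -0.7] M [ 0.3  -0.2   0.33] gap 13.465438130185236 t 5.5833 j6 -0.54704171419231
```

```bash
for i in 1; do python3 -m handwheel '[[[0,0,0,0,1,0,-1],[0,0,0,0,2,0,-1],[0,0,0,0,2,0,-1]]]' 60; python3 go.py 466.7 229.8 182 54;python3 -m handwheel '[[[0,0,0,0,1,0,-1],[0,0,0,0,2,0,-1],[0,0,0,0,2,0,-1]]]'; python3 go.py 466.7 229.8 182 54;done; python3 -c "
from h import *
shot('wrist','wrist3')"; python3 meas.py wrist3 180 160 340 280
```

```text
clock: 5.83
eef_pos: [466.8, 231.4, 181.7]
eef_rot: [-1.568, -0.003, 0.897]
wrist_force: [0.1, 1.6, -1.6]
finger_gap: 13.8
pos [466.8 231.4 181.7] yaw 51.42
shift [-1.3 -0.3 -0.9] ry -2.58 F [ 0.1  1.6 -1.6] M [ 0.22 -0.11  0.93] gap 13.817910939943742 t 5.8333 j6 -0.5110904309797137
clock: 6.08
eef_pos: [466.8, 231.4, 181.7]
eef_rot: [-1.568, -0.003, 0.862]
wrist_force: [0.0, 1.6, -0.5]
finger_gap: 14.3
pos [466.8 231.4 181.7] yaw 49.36
shift [-1.3 -0.3 -1. ] ry -4.64 F [ 0.   1.6 -0.5] M [ 0.24 -0.16  1.2 ] gap 14.288037098876684 t 6.0833 j6 -0.4749757910514264
red [243, 204, 27, 76, 1400] [255.5 238.4] z164 [472.6 224.7 164. ]
wh [191, 160, 47, 37, 860] [212.  174.7] z164 [414.6 233.7 164. ] z206 [411.9 245.1 206. ]
wh [206, 178, 101, 80, 3965] [256.5 211.4] z164 [456.4 239.6 164. ] z206 [444.4 249.7 206. ]
wh [188, 254, 10, 8, 10] [192.5 257.4] z164 [452.9 176.4 164. ] z206 [441.7 200.6 206. ]
wh [244, 259, 4, 12, 27] [245.7 265.6] z164 [485.6 203.4 164. ] z206 [467.1 221.5 206. ]
wh [253, 262, 11, 18, 155] [257.9 270.6] z164 [495.3 207.7 164. ] z206 [474.7 224.9 206. ]
dial circ 456.0801696777344 224.1132354736328 53.06760025024414 ell [456. 233. 164.] ((249.37562561035156, 216.49330139160156), (90.5763168334961, 118.70560455322266), 140.8580322265625)
```

View pics/wrist3_c.png

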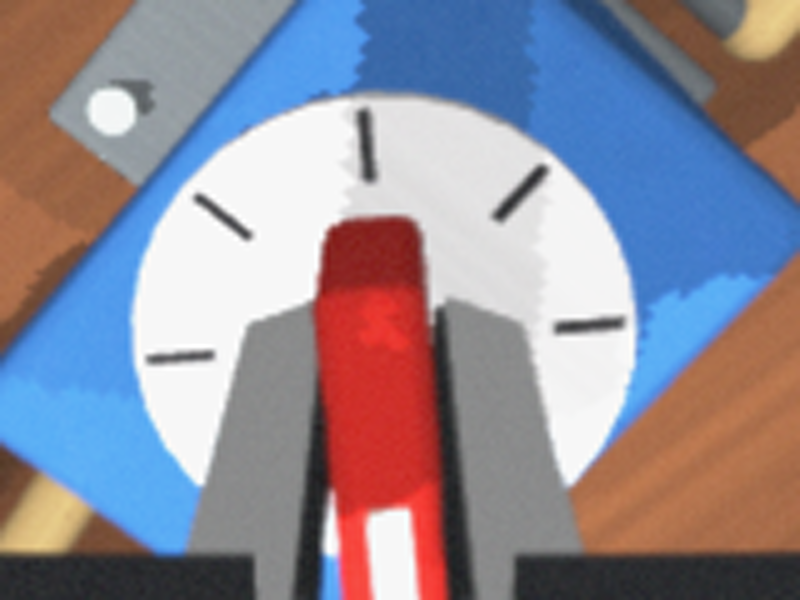

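The screw is bottomed: the moment rose to 1.2 N m, starting at yaw about 54.3°, which agrees with the vision zero of 54.4°. The image shows the wing yielding about 4° inside the pads. I'll back off to yaw 99.6°.

```bash
python3 -m handwheel '[[[0,0,0,0,-5,0,-1],[0,0,0,0,-5,0,-1],[0,0,0,0,-10,0,-1],[0,0,0,0,-15,0,-1],[0,0,0,0,-20,0,-1]]]'; python3 go.py 466.8 230.4 182 99.6;python3 -m handwheel '[[[0,0,0,0,-6,0,-1],[0,0,0,0,-12,0,-1],[0,0,0,0,-18,0,-1],[0,0,0,0,-24,0,-1],[0,0,0,0,-24,0,-1]]]'; python3 go.py 466.8 230.4 182 99.6
```

```text
clock: 6.55
eef_pos: [466.6, 231.1, 181.6]
eef_rot: [-1.568, -0.003, 1.212]
wrist_force: [-2.9, -1.0, 1.5]
finger_gap: 13.8
pos [466.6 231.1 181.6] yaw 69.46
shift [-0.6 -0.4 -0.4] ry -30.14 F [-2.9 -1.   1.5] M [-0.33  0.28 -0.11] gap 13.810714966844879 t 6.55 j6 -0.8261266867333531
clock: 6.97
eef_pos: [466.5, 230.5, 181.7]
eef_rot: [-1.569, -0.003, 1.633]
wrist_force: [-2.3, -2.8, 1.8]
finger_gap: 13.6
pos [466.5 230.5 181.7] yaw 93.56
shift [-0.1 -0.3 -0.3] ry -6.04 F [-2.3 -2.8  1.8] M [-0.78  0.24  0.05] gap 13.596655646867445 t 6.9667 j6 -1.2472030611710332
```

```bash
python3 -m handwheel '[[[0,0,0,0,-3,0,-1],[0,0,0,0,-6,0,-1],[0,0,0,0,-6,0,-1],[0,0,0,0,-6,0,-1]]]'; python3 go.py 466.8 230.4 182 99.6;  python3 -m handwheel '[[[0,0,0,0,0,0,0],[0,0,0,0,0,0,1],[0,0,0,0,0,0,1],[0,0,0,0,0,0,1],[0,0,0,0,0,0,1]]]'; python3 -m handwheel '[[[0,0,0,0,0,0,1],[0,0,0,0,0,0,1],[0,0,0,0,0,0,1],[0,0,0,0,0,0,1],[0,0,0,0,0,0,1]]]'; python3 go.py 466.8 230.4 182 99.6
```

```text
clock: 7.3
eef_pos: [466.5, 230.3, 181.7]
eef_rot: [-1.569, -0.003, 1.732]
wrist_force: [-1.2, -2.4, 1.3]
finger_gap: 13.7
pos [466.5 230.3 181.7] yaw 99.25
shift [ 0.  -0.3 -0.3] ry -0.35 F [-1.2 -2.4  1.3] M [-0.34  0.04  0.08] gap 13.70594729003646 t 7.3 j6 -1.34668083509439
clock: 7.72
eef_pos: [466.5, 230.4, 181.6]
eef_rot: [-1.569, -0.003, 1.732]
wrist_force: [-0.9, 0.1, 0.8]
finger_gap: 44.0
clock: 8.13
eef_pos: [466.5, 230.4, 181.6]
eef_rot: [-1.569, -0.003, 1.731]
wrist_force: [0.8, 0.3, -0.1]
finger_gap: 77.4
pos [466.5 230.4 181.6] yaw 99.21
shift [-0.  -0.4 -0.3] ry -0.39 F [ 0.8  0.3 -0.1] M [ 0.03  0.01 -0.01] gap 77.42805482680886 t 8.1333 j6 -1.3459781812789033
```

```bash
python3 -m handwheel '[[[0,-20,0,0,0,0,1],[0,-50,0,0,0,0,1],[0,-85,0,0,0,0,1],[0,-110,-10,0,0,0,1],[0,-110,-25,0,0,0,1]]]'; python3 -m handwheel '[[[0,0,0,0,0,0,1],[0,0,0,0,0,0,1]]]'; python3 -c "
from h import *
shot('wrist','wrist4');shot('scene','scene4')
a=np.load('pics/wrist4.npz')['p'][120:240,180:340,::-1];cv2.imwrite('pics/w4c.png',cv2.resize(a,(800,600),interpolation=2))"
```

```text
clock: 8.55
eef_pos: [492.4, 234.6, 297.7]
eef_rot: [-1.578, -0.005, 1.732]
wrist_force: [-0.1, 0.0, 1.2]
finger_gap: 93.6
clock: 8.72
eef_pos: [492.5, 234.6, 298.0]
eef_rot: [-1.578, -0.005, 1.732]
wrist_force: [-0.6, -0.3, 0.6]
finger_gap: 94.1
```

View pics/w4c.png

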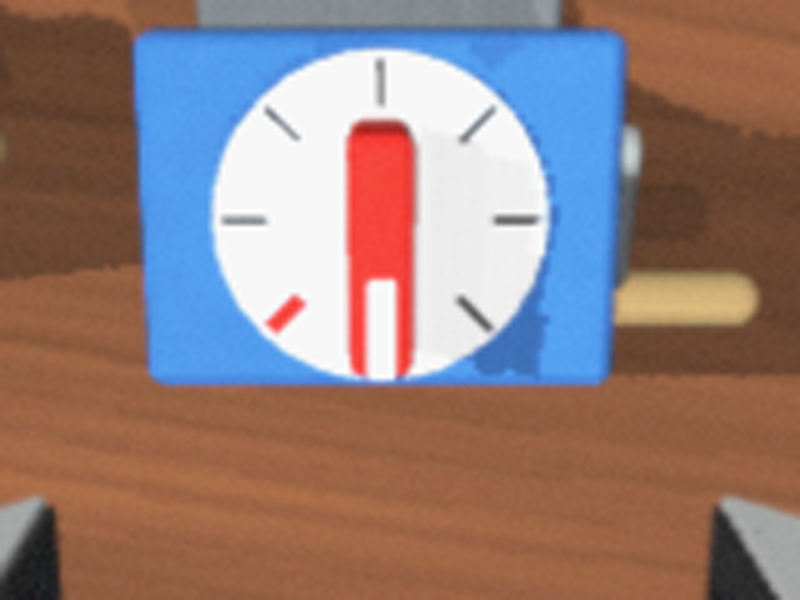

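View pics/scene4.png

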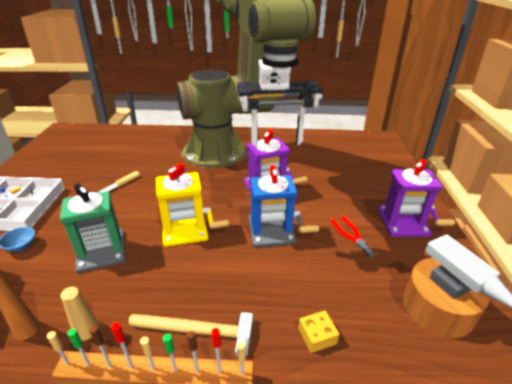

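The close view shows the wing pointing exactly at the tick next to the thick red one: line at crop (381,330), red tick at (286,314). The scene view shows everything else, including the black clamp wing at (82,190), where it was. I'll check the angle numerically.

```bash
python3 - <<'E'
from h import *
T=np.load('pics/wrist4.npz')['T'];q=lambda l:[(180+(a+.5)/5-.5,120+(b+.5)/5-.5) for a,b in l]
g=lambda d:np.degrees(np.arctan2(d[...,1],d[...,0]))
L=onplane('wrist',q([(380,125),(381,283),(381,375)]),206,T)[:,:2]
w=onplane('wrist',q([(286,314),(475,314),(517,220),(478,124),(380,82),(282,124),(244,220)]),164,T)[:,:2]
C=(w[[0,1,2]].mean(0)*0+(w[2]+w[6])/2);print(C)
print('ticks',g(w-C).round(1),'wing',g(L[2]-L[0]).round(1),g(L[2]-L[1]).round(1))
E
```

```text
[466.36637703 230.97779117]
ticks [ -35.6   53.9   99.1  144.2 -170.6 -125.5  -80.9] wing 9.4 9.2
```

```bash
python3 -c "
from h import *
print(order.sign_off())"
```

```text
the job is handed in; nothing more can be done
None
```

The mill's roll gap is set, and I handed the job in at about 8.8 s. I turned the red wing screw clockwise to its hard stop, backed it off an eighth of a turn and let go.

- **Bottoming:** the moment rose to about 1.2 N m, starting at the angle the red tick predicted. The wing gave about 4° inside the pads while I pressed on the stop.
- **Final angle:** after release, the wrist camera showed the wing at 9.3° and the red tick at -35.6°, so it is backed off about 45°, within a degree or so.
- **Surroundings:** the gripper is open, about 85 mm above the wing, and touches nothing. The clamp's black wing and everything else look unmoved in the scene picture.

No check failed. The first grip was 1–2 mm off the screw's axis, with about a 10 N side load, and I corrected it before turning.

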